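Pack the dried coat pegs in reverse order

TASK

The four painted coat pegs (heart, star, flower and tree) on the dark drying board are dry: move them to the blue-walled packing tray, one in the middle of each bay, lying flat with the peg up, in the reverse of their present order from left to right. So the one now at the left end of the board goes to the right end of the tray, the second from the left goes second from the right, and so on. Set each one down rather than dropping it, and let go of them all.

Things in the scene. Friction and masses are not known exactly. Their poses are not given: they have to be found in the camera images.
- heart: coat peg lying on its back: painted wooden plaque 15 mm thick, a red heart, 58 mm long by 65 mm wide, with a round bare-wood peg 24 mm in diameter and 40 mm tall standing up from its middle. Loose, 40 to 85 g. Origin: on the peg axis at the plaque's underside (plaque top z = 15 mm, peg top z = 55 mm); z up the peg. Starts on the pale pine offcut, anywhere in the row.
- star: coat peg lying on its back: painted wooden plaque 15 mm thick, a yellow five-pointed star, 68 mm point to point, with a round bare-wood peg 24 mm in diameter and 40 mm tall standing up from its middle. Loose, 40 to 85 g. Origin: on the peg axis at the plaque's underside (plaque top z = 15 mm, peg top z = 55 mm); z up the peg. Starts on the white-primed offcut, anywhere in the row.
- flower: coat peg lying on its back: painted wooden plaque 15 mm thick, a white six-petalled flower, 66 mm across, with an orange centre, with a round bare-wood peg 24 mm in diameter and 40 mm tall standing up from its middle. Loose, 40 to 85 g. Origin: on the peg axis at the plaque's underside (plaque top z = 15 mm, peg top z = 55 mm); z up the peg. Starts on the grey-primed offcut, anywhere in the row.
- tree: coat peg lying on its back: painted wooden plaque 15 mm thick, a green fir tree with a brown foot, 68 mm long by 64 mm wide, with a round bare-wood peg 24 mm in diameter and 40 mm tall standing up from its middle. Loose, 40 to 85 g. Origin: on the peg axis at the plaque's underside (plaque top z = 15 mm, peg top z = 55 mm); z up the peg. Starts on the red-brown offcut, anywhere in the row.
- heart_offcut: the pale pine offcut of wood under the heart at the start, 94 x 40 x 14 mm high, lying across the drying board with both ends showing beyond the plaque; screwed to the board, it does not move. Origin: centre of its underside (top at z = 14 mm); x along its length. Its place along the board shows where the heart started.
- star_offcut: the white-primed offcut of wood under the star at the start, 94 x 40 x 14 mm high, lying across the drying board with both ends showing beyond the plaque; screwed to the board, it does not move. Origin: centre of its underside (top at z = 14 mm); x along its length. Its place along the board shows where the star started.
- flower_offcut: the grey-primed offcut of wood under the flower at the start, 94 x 40 x 14 mm high, lying across the drying board with both ends showing beyond the plaque; screwed to the board, it does not move. Origin: centre of its underside (top at z = 14 mm); x along its length. Its place along the board shows where the flower started.
- tree_offcut: the red-brown offcut of wood under the tree at the start, 94 x 40 x 14 mm high, lying across the drying board with both ends showing beyond the plaque; screwed to the board, it does not move. Origin: centre of its underside (top at z = 14 mm); x along its length. Its place along the board shows where the tree started.
- board: drying board: dark wooden board 100 mm (x) by 390 mm (y) by 12 mm thick, fixed, carrying the four offcuts in a row along its y axis at about y = -142.5, -47.5, 47.5 and 142.5 mm. Origin: centre of its underside; y points to the robot's left within 8 degrees. May lie nearer to the robot than the tray, or beyond it.
- tray: packing tray: plywood floor, blue walls, 100 mm (x) by 386 mm (y), fixed, empty at the start. Four bays, each 88 by 90 mm inside, centred at x = 0, y = -142.5, -47.5, 47.5 and 142.5 mm. Floor top z = 10 mm, wall and divider tops z = 26 mm, walls 5 to 6 mm thick. Origin: centre of its underside; y points to the robot's left within 8 degrees.
Mind the look-alikes: they are no part of the job. What is shaped like the star but purple is not meant. What is shaped like the tree but purple is not meant.

How it is judged:
At the end, for the whole second after the job is handed in: Every coat peg stands flat on the tray's floor (underside within 4 mm of it, tilt under 0.1 rad), within 15 mm in x and y (tray axes) of the centre of the bay that mirrors its starting place (a piece whose offcut is at y on the board belongs in the bay at -y of the tray), released and at rest (z of heart in the frame of tray between 0.006 and 0.014 m and x of heart in the frame of tray between -0.015 and 0.015 m and angle between each of heart, star, flower, tree's own z axis and vertical below 0.1 rad and linear speed of each of heart, star, flower, tree below 0.02 m/s and angular speed of each of heart, star, flower, tree below 0.3 rad/s and contact force between each of heart, star, flower, tree and the fingers below 0.05 N and ((y of heart_offcut in the frame of board between -0.1625 and -0.1225 m and y of heart in the frame of tray between 0.1275 and 0.1575 m) or (y of heart_offcut in the frame of board between -0.0675 and -0.0275 m and y of heart in the frame of tray between 0.0325 and 0.0625 m) or (y of heart_offcut in the frame of board between 0.0275 and 0.0675 m and y of heart in the frame of tray between -0.0625 and -0.0325 m) or (y of heart_offcut in the frame of board between 0.1225 and 0.1625 m and y of heart in the frame of tray between -0.1575 and -0.1275 m)) and z of star in the frame of tray between 0.006 and 0.014 m and x of star in the frame of tray between -0.015 and 0.015 m and ((y of star_offcut in the frame of board between -0.1625 and -0.1225 m and y of star in the frame of tray between 0.1275 and 0.1575 m) or (y of star_offcut in the frame of board between -0.0675 and -0.0275 m and y of star in the frame of tray between 0.0325 and 0.0625 m) or (y of star_offcut in the frame of board between 0.0275 and 0.0675 m and y of star in the frame of tray between -0.0625 and -0.0325 m) or (y of star_offcut in the frame of board between 0.1225 and 0.1625 m and y of star in the frame of tray between -0.1575 and -0.1275 m)) and z of flower in the frame of tray between 0.006 and 0.014 m and x of flower in the frame of tray between -0.015 and 0.015 m and ((y of flower_offcut in the frame of board between -0.1625 and -0.1225 m and y of flower in the frame of tray between 0.1275 and 0.1575 m) or (y of flower_offcut in the frame of board between -0.0675 and -0.0275 m and y of flower in the frame of tray between 0.0325 and 0.0625 m) or (y of flower_offcut in the frame of board between 0.0275 and 0.0675 m and y of flower in the frame of tray between -0.0625 and -0.0325 m) or (y of flower_offcut in the frame of board between 0.1225 and 0.1625 m and y of flower in the frame of tray between -0.1575 and -0.1275 m)) and z of tree in the frame of tray between 0.006 and 0.014 m and x of tree in the frame of tray between -0.015 and 0.015 m and ((y of tree_offcut in the frame of board between -0.1625 and -0.1225 m and y of tree in the frame of tray between 0.1275 and 0.1575 m) or (y of tree_offcut in the frame of board between -0.0675 and -0.0275 m and y of tree in the frame of tray between 0.0325 and 0.0625 m) or (y of tree_offcut in the frame of board between 0.0275 and 0.0675 m and y of tree in the frame of tray between -0.0625 and -0.0325 m) or (y of tree_offcut in the frame of board between 0.1225 and 0.1625 m and y of tree in the frame of tray between -0.1575 and -0.1275 m))); the robot touches nothing.
It fails at once if the heart coat peg falls freely from well above its place (dropped or thrown, not set down) (height (world z) of heart above 0.07 m and contact force between heart and anything else below 0.001 N).
It fails at once if the star coat peg falls freely from well above its place (dropped or thrown, not set down) (height (world z) of star above 0.07 m and contact force between star and anything else below 0.001 N).
It fails at once if the flower coat peg falls freely from well above its place (dropped or thrown, not set down) (height (world z) of flower above 0.07 m and contact force between flower and anything else below 0.001 N).
It fails at once if the tree coat peg falls freely from well above its place (dropped or thrown, not set down) (height (world z) of tree above 0.07 m and contact force between tree and anything else below 0.001 N).
It also fails if it takes over 86 s, if anything falls off the work surface, if the arm or the gripper's body presses on something with over 40 N, if the wrist force passes 120 N, or if a joint passes its speed limit or range.

ROBOT

A 6-joint arm with a two-finger parallel gripper is mounted at the origin on the work surface. World frame = base frame: x ahead of the robot, y to its left, z up, the work surface at z = 0. Lengths are in m, angles in rad, forces in N, time in s.
With the tool pointing down it reaches from about 0.375 to 0.9 m from the base axis. Payload 3.1 kg.
Tool frame: the origin (TCP) lies between the finger pads; the fingertips stand 22 mm ahead of it and the grasp point (between the pads) lies 3 mm ahead of it; z points along the fingers, y is the direction in which the jaws open and shut (so a half turn about z gives the same grasp; the last joint's range is limited). The gripper opens to 85 mm and grips with 20 to 120 N. Pads are 22 mm wide; open, the fingers measure 114 mm over their backs; the gripper's body (76 mm by 85 mm) begins 54 mm behind the grasp point. The pads swing forward as they close: fully open they stand 13 mm farther back than shut.
Start: joints at [-1.325, 0.527, 1.433, -0, 1.181, -0.178], TCP at [0.257, -0.57, 0.227] pointing down, gripper open.
Joint ranges: [-3.08, 3.08], [-0.75, 2.2], [0.22, 2.44], [-1.43, 4.57], [0, 2.65], [-2.85, 2.85]. Speed limits (rad/s): [2.79, 2.79, 3.14, 3.14, 3.14, 3.14].

INTERFACE

Orientations are given as a unit quaternion [x, y, z, w].
In Python, from station import status, snapshot, manip gives the robot as it stands.
- The arm moves only by the tool move_arm, never from a script. Its argument "plan" is a list that holds one entry, the list of rows, each a list of 7 numbers: the turn, a rotation vector about the tool's x, y, z scaled (see below), then the shift along the tool's x, y, z scaled (see below), then the closure, from 0 (fully open) to 1 (shut). A call has exactly 8 rows; each row is the pose to reach, as a shift and turn from the pose commanded when the call began, along the tool's axes at that moment; what a row does not reach only later rows make up. The controller multiplies each number of a shift by 100 mm and each number of a turn by pi/4 rad. A row lasts 1/8 s, in which the tool goes at most 62.5 mm and 10.7 degrees, less where a joint would pass 70% of its speed; a pose out of reach is approached as far as the arm can. A call with a number of a shift or a turn outside -1 to 1 is refused whole. A call with a gripper value outside its range is refused whole. The fingers move at their own pace and stop on an object; "force" is the grip in N (left out, the last holds). Time passes only in rows, so rows that repeat a pose let the fingers close, or fill a call up. It gives the time, the measured TCP pose, the force and the opening at its end, in the units of the state.
- status.sense(): the state, without advancing time (a new reading comes with each control period).
- snapshot(name): name is "scene" or "top"; returns a dict with "img" (400x640x3 uint8, red, green, blue), "depth" (400x640 float32, m along the optical axis (not along the pixel's ray), 0 where there is no reading), "mtx" (3x3 intrinsics, pixels), "T" (4x4, takes a point from camera to world coordinates). Camera axes: x right, y up, looking along -z (the intrinsics and any distortion apply to the point x, -y, -z); pixel columns grow to the right and rows downward; lengths in m; the calibration is good to about 2 mm. A picture is of the moment at which its call begins.
- manip.sign_off(): hands the job in, once; it reports no verdict.
The state is a dict: "t": time; "q": joint angles; "qd": joint speeds; "tau": joint torques, N m; "tcp_pos": TCP position; "tool_rot": TCP orientation; "force": force on the tool from outside, world axes, zero at the start; "ft_torque": the same for the moment, N m; "finger_gap": opening from 0.0 (shut) to 1.0 (fully open).
Only numpy, scipy, OpenCV 4.12 (cv2) and the standard library are available. Lean on these libraries where they do the work, as an engineer would, in place of code of your own. Each camera call takes 0.05 s, during which the arm holds its last target. There are 200 camera calls.

## Working session

There is one attempt and no reset: what is moved stays moved. The work goes in short steps, Python scripts to look and compute and a tool call to move; the robot and the scene stay as the last step left them, time stands still between calls to the robot, and variables do not carry over. Pictures are saved under pics/ and viewed, on a budget of 14 in all, crops included, one or two more only if the job needs it, and the job is handed in when it is done.

Besides the shell and the picture viewer there is one more tool, called after "Request:" as a command line: name --argument value ..., lists and objects as JSON in quotes. move_arm: Moves the arm, as the interface text tells. Its arguments: {"type":"object","properties":{"plan":{"type":"array"},"force":{"type":"number"}},"required":["plan"]}

```bash
mkdir -p pics; ls
python3 - <<'E'
from station import status, snapshot
import cv2,numpy as np
for n in("top","scene"):
    s=snapshot(n); cv2.imwrite(f"pics/{n}0.png",s["img"][:,:,::-1]); np.savez(f"{n}0.npz",**s); print(n,s["mtx"].tolist(),np.round(s["T"],3).tolist())
print(status.sense())
E
```

```text
pics
top [[518.2361357864801, 0.0, 319.7323467237617], [0.0, 518.2361357864801, 189.02087559702088], [0.0, 0.0, 1.0]] [[0.011, 0.995, -0.104, 0.351], [-1.0, 0.012, 0.014, -0.004], [0.015, 0.104, 0.995, 1.281], [0.0, 0.0, 0.0, 1.0]]
scene [[447.13120124407754, 0.0, 318.57378869834355], [0.0, 447.13120124407754, 205.41980881039512], [0.0, 0.0, 1.0]] [[0.852, -0.294, 0.432, 0.828], [0.523, 0.467, -0.714, -0.587], [0.009, 0.834, 0.552, 0.508], [0.0, 0.0, 0.0, 1.0]]
{'t': 0.1, 'q': array([-1.32549173e+00,  5.28353792e-01,  1.43376823e+00, -4.28800012e-05,
        1.18140204e+00, -1.78491563e-01]), 'qd': array([ 0.00076453, -0.00139484, -0.00076679, -0.00076358, -0.00016473,
       -0.00081106]), 'tau': array([-1.28189313e-04, -4.43303668e+01, -1.78587037e+01, -1.69112591e-04,
        3.92833652e-03,  2.25279439e-05]), 'tcp_pos': array([ 0.25687533, -0.56906012,  0.2264453 ]), 'tool_rot': array([ 9.77631307e-01,  2.10323783e-01, -5.20708238e-05, -9.64501841e-04]), 'force': array([-0.17721004,  0.06821011, -0.20881694]), 'ft_torque': array([-0.03630315, -0.00089239, -0.03107951]), 'finger_gap': 1.003099592289117}
```

View pics/top0.png

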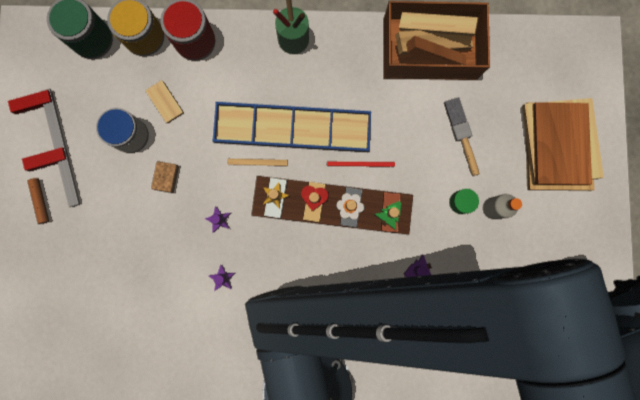

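View pics/scene0.png

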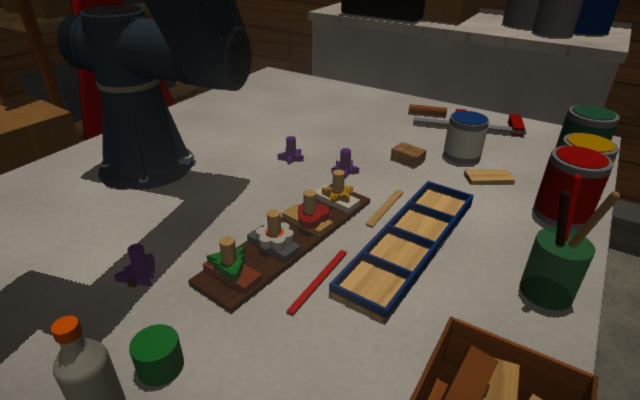

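Top view: the board carries, left to right, a yellow star (274,196), a red heart (314,197), a white flower (350,206) and a green tree (391,214). The empty tray is at (293,127). The look-alikes are two purple stars at (218,219) and (222,277), and a purple tree at (418,267). The pieces I want are the yellow star and the green tree on the offcuts. I'll confirm this in a crop and measure.

```bash
cat > h.py <<'E'
import numpy as np,cv2
def world(s):
    d=s["depth"]; K=s["mtx"]; v,u=np.mgrid[:d.shape[0],:d.shape[1]]
    p=np.stack([(u-K[0,2])/K[0,0]*d,-(v-K[1,2])/K[1,1]*d,-d],-1)
    return p@s["T"][:3,:3].T+s["T"][:3,3]
def pegs(s,box,zlo,zhi):
    P=world(s); m=(P[...,2]>zlo)&(P[...,2]<zhi)&(s["depth"]>0)
    for a,(lo,hi) in enumerate(box): m&=(P[...,a]>lo)&(P[...,a]<hi)
    n,l,st,c=cv2.connectedComponentsWithStats(m.astype(np.uint8))
    for i in range(1,n):
        if st[i,4]>8:
            q=P[l==i]; print("px",c[i].round(0),"n",st[i,4],"med",np.median(q,0).round(4),"mid",((q.min(0)+q.max(0))/2).round(4),"ext",np.ptp(q,0).round(4))
def rect(s,m,name):
    P=world(s); q=P[m&(s["depth"]>0)]
    r=cv2.minAreaRect(q[:,:2].astype(np.float32)); print(name,"n",len(q),np.round(r[0],4),np.round(r[1],4),round(r[2],2),"z",np.percentile(q[:,2],[5,50,95]).round(4))
E
python3 - <<'E'
from h import *
for n in("top","scene"):
    s=np.load(n+"0.npz"); print(n)
    pegs(s,[(.2,.6),(-.3,.3)],.068,.095)
    P=world(s); hsv=cv2.cvtColor(s["img"],cv2.COLOR_RGB2HSV)
    h,S,V=[hsv[...,i] for i in range(3)]
    box=(P[...,0]>.3)&(P[...,0]<.65)&(P[...,1]>-.25)&(P[...,1]<.35)
    m=box&(h>100)&(h<125)&(S>110)&(P[...,2]<.035)&(P[...,2]>.018)
    nn,l,st,c=cv2.connectedComponentsWithStats(m.astype(np.uint8)); i=1+st[1:,4].argmax(); rect(s,l==i,"tray")
    m=box&(V<90)&(P[...,2]>.006)&(P[...,2]<.018)&((h<20)|(h>165))
    nn,l,st,c=cv2.connectedComponentsWithStats(cv2.dilate(m.astype(np.uint8),np.ones((1,1)))); i=1+st[1:,4].argmax(); rect(s,l==i,"board")
s=np.load("top0.npz"); c=s["img"][90:290,200:440,::-1]
cv2.imwrite("pics/crop.png",cv2.resize(c,None,fx=3,fy=3,interpolation=cv2.INTER_CUBIC))
E
```

```text
top
px [273. 194.] n 85 med [0.4634 0.088  0.0821] mid [0.4637 0.0883 0.0787] ext [0.0233 0.0229 0.0166]
px [313. 197.] n 84 med [ 0.4575 -0.0052  0.0812] mid [ 0.4566 -0.0062  0.0785] ext [0.0211 0.0211 0.0164]
px [351. 205.] n 83 med [ 0.44   -0.0932  0.0812] mid [ 0.4392 -0.0924  0.0804] ext [0.0212 0.0214 0.0126]
px [393. 212.] n 86 med [ 0.4241 -0.1917  0.0814] mid [ 0.4242 -0.1919  0.0785] ext [0.0215 0.0227 0.0193]
tray n 359 [0.6134 0.0503] [0.0692 0.3843] 0.28 z [0.023  0.0268 0.0312]
board n 779 [ 0.4352 -0.1461] [0.0585 0.0964] 83.74 z [0.0082 0.0127 0.0166]
scene
px [338. 175.] n 116 med [0.4678 0.081  0.0793] mid [0.465  0.0844 0.0754] ext [0.0242 0.0258 0.0144]
px [309. 196.] n 140 med [ 0.4605 -0.0131  0.0791] mid [ 0.4582 -0.008   0.0759] ext [0.0231 0.0247 0.015 ]
px [273. 216.] n 163 med [ 0.4441 -0.0993  0.0797] mid [ 0.4413 -0.0961  0.0756] ext [0.0227 0.0246 0.0152]
px [227. 244.] n 204 med [ 0.4287 -0.1985  0.0798] mid [ 0.4252 -0.1948  0.0753] ext [0.0239 0.0246 0.0145]
tray n 723 [0.6151 0.0474] [0.3875 0.069 ] 89.97 z [0.0199 0.0254 0.0269]
board n 3636 [ 0.446  -0.0544] [0.3913 0.1013] 83.83 z [0.0085 0.0118 0.0158]
```

View pics/crop.png

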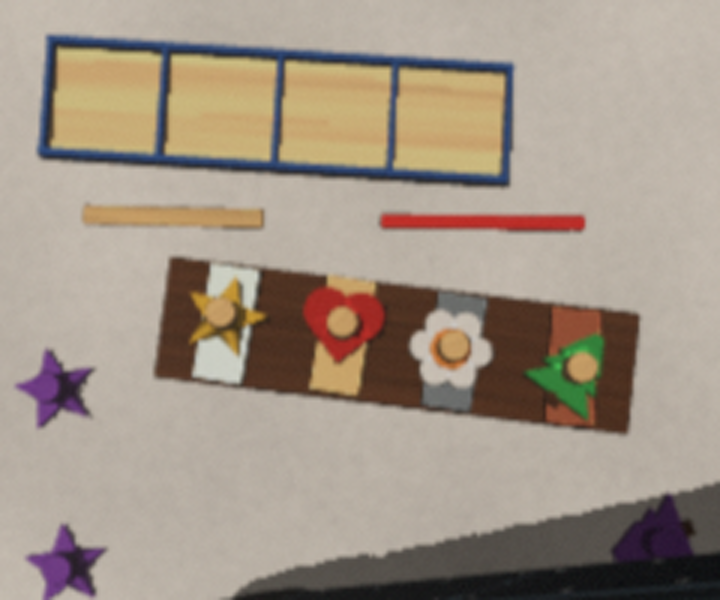

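The crop confirms them: yellow star on white, red heart on pine, white flower on grey and green tree on red-brown. The purple ones lie off the board. Next I'll refine the tray pose.

Run:
```python
from h import *
for n in("top","scene"):
    s=np.load(n+"0.npz"); P=world(s); hsv=cv2.cvtColor(s["img"],cv2.COLOR_RGB2HSV); h,S,V=[hsv[...,i] for i in range(3)]
    box=(P[...,0]>.5)&(P[...,0]<.72)&(P[...,1]>-.22)&(P[...,1]<.32)
    blue=box&(h>100)&(h<130)&(S>90)&(P[...,2]<.05)
    nn,l,st,c=cv2.connectedComponentsWithStats(blue.astype(np.uint8),connectivity=8); i=1+st[1:,4].argmax(); m=l==i
    rect(s,m,n+" blue all z"); 
    rect(s,m&(P[...,2]>.012),n+" blue hi")
    # ray-plane z=.026 with blue pixels
    K=s["mtx"];v,u=np.nonzero(m); r=np.stack([(u-K[0,2])/K[0,0],-(v-K[1,2])/K[1,1],-np.ones(len(u))],-1)@s["T"][:3,:3].T; o=s["T"][:3,3]
    q=o+r*((.026-o[2])/r[:,2])[:,None]; R=cv2.minAreaRect(q[:,:2].astype(np.float32)); print(" plane",np.round(cv2.boxPoints(R),4).tolist(),R)
    # floor of bays
    f=box&(h>8)&(h<30)&(S>50)&(V>120)&(P[...,0]>.555)
    nn,l,st,c=cv2.connectedComponentsWithStats(f.astype(np.uint8))
    for i in range(1,nn):
        if st[i,4]>300:
            v,u=np.nonzero(l==i); r=np.stack([(u-K[0,2])/K[0,0],-(v-K[1,2])/K[1,1],-np.ones(len(u))],-1)@s["T"][:3,:3].T
            q=o+r*((.010-o[2])/r[:,2])[:,None]; R=cv2.minAreaRect(q[:,:2].astype(np.float32)); print(" floor",np.round(R[0],4),np.round(R[1],4),round(R[2],2))
```

```text
top blue all z n 849 [0.6374 0.0488] [0.3836 0.101 ] 87.28 z [0.0226 0.0268 0.0312]
top blue hi n 847 [0.6374 0.0488] [0.3836 0.101 ] 87.28 z [0.0226 0.0268 0.0312]
 plane [[0.5782999992370605, -0.14000000059604645], [0.6779000163078308, -0.14489999413490295], [0.6965000033378601, 0.23749999701976776], [0.5968999862670898, 0.24230000376701355]] ((0.6374086141586304, 0.04873377084732056), (0.3828269839286804, 0.09970492124557495), 87.20853424072266)
 floor [0.6476 0.1919] [0.0858 0.085 ] 87.16
 floor [0.643  0.0964] [0.087  0.0851] 87.21
 floor [0.6383 0.0011] [0.0884 0.0852] 86.77
 floor [ 0.6337 -0.0943] [0.0894 0.0852] 87.73
scene blue all z n 2701 [0.6381 0.0474] [0.3878 0.1004] 87.31 z [0.0116 0.0241 0.0268]
scene blue hi n 2554 [0.6381 0.0474] [0.3878 0.1004] 87.31 z [0.0138 0.0244 0.0268]
 plane [[0.5788000226020813, -0.1542000025510788], [0.6851999759674072, -0.15919999778270721], [0.7039999961853027, 0.23600000143051147], [0.597599983215332, 0.2409999966621399]] ((0.6414167284965515, 0.04090651869773865), (0.39567315578460693, 0.10651799291372299), 87.27703094482422)
 floor [0.642  0.2011] [0.0633 0.0813] 87.54
 floor [0.6373 0.1048] [0.0661 0.0811] 87.43
 floor [0.6327 0.0082] [0.0695 0.0816] 87.54
 floor [ 0.6281 -0.088 ] [0.0733 0.0815] 87.3
```

Tray yaw is about 2.8° and its centre is (0.6377, 0.048).

| Piece | Peg position | Bay centre |
|---|---|---|
| tree | (0.4245, -0.193) | (0.6445, 0.190) |
| flower | (0.440, -0.094) | (0.640, 0.0955) |
| heart | (0.457, -0.007) | (0.6355, 0.0005) |
| star | (0.464, 0.087) | (0.631, -0.094) |

The tree comes first. I'll turn the tool to yaw 0 on the way.

Request:
move_arm --plan '[[[0, 0, 0.1, 0.2, -0.18, 0, 0], [0, 0, 0.2, 0.4, -0.36, 0, 0.2], [0, 0, 0.3, 0.6, -0.54, 0, 0.4], [0, 0, 0.4, 0.8, -0.72, 0, 0.45], [0, 0, 0.5, 0.95, -0.85, 0, 0.45], [0, 0, 0.54, 1, -0.9, 0, 0.45], [0, 0, 0.54, 1, -0.9, 0, 0.45], [0, 0, 0.54, 1, -0.9, 0, 0.45]]]' --force 40

```text
t: 1.1
tcp_pos: [0.3111, -0.4468, 0.2272]
tool_rot: [1.0, -0.0, -0.0, 0.0]
force: [0.1, -0.2, 0.3]
finger_gap: 0.553
```

Request:
move_arm --plan '[[[0, 0, 0, 0.1, -0.2, 0, 0.45], [0, 0, 0, 0.2, -0.45, 0, 0.45], [0, 0, 0, 0.35, -0.7, 0, 0.45], [0, 0, 0, 0.45, -0.9, 0, 0.45], [0, 0, 0, 0.5, -1, 0, 0.45], [0, 0, 0, 0.5, -1, 0, 0.45], [0, 0, 0, 0.5, -1, 0, 0.45], [0, 0, 0, 0.5, -1, 0, 0.45]]]'

```text
t: 2.1
tcp_pos: [0.361, -0.3473, 0.2273]
tool_rot: [1.0, -0.001, 0.0, 0.0]
force: [-0.3, -0.2, -0.5]
finger_gap: 0.549
```

Request:
move_arm --plan '[[[0, 0, 0, 0.1, -0.2, 0.1, 0.45], [0, 0, 0, 0.2, -0.4, 0.2, 0.45], [0, 0, 0, 0.3, -0.6, 0.3, 0.45], [0, 0, 0, 0.4, -0.8, 0.4, 0.45], [0, 0, 0, 0.5, -0.95, 0.5, 0.45], [0, 0, 0, 0.5, -1, 0.55, 0.45], [0, 0, 0, 0.5, -1, 0.55, 0.45], [0, 0, 0, 0.5, -1, 0.55, 0.45]]]'

```text
t: 3.1
tcp_pos: [0.4112, -0.2475, 0.1726]
tool_rot: [1.0, -0.001, 0.0, 0.0]
force: [0.4, 0.0, -0.6]
finger_gap: 0.55
```

Request:
move_arm --plan '[[[0, 0, 0, 0.07, -0.3, 0, 0.45], [0, 0, 0, 0.13, -0.5, 0, 0.45], [0, 0, 0, 0.13, -0.54, 0.1, 0.45], [0, 0, 0, 0.13, -0.54, 0.3, 0.45], [0, 0, 0, 0.13, -0.54, 0.6, 0.45], [0, 0, 0, 0.13, -0.54, 0.85, 0.45], [0, 0, 0, 0.13, -0.54, 1, 0.45], [0, 0, 0, 0.13, -0.54, 1, 0.45]]]'

```text
t: 4.1
tcp_pos: [0.4235, -0.1931, 0.0711]
tool_rot: [1.0, -0.001, -0.001, -0.001]
force: [-1.1, -0.1, 0.4]
finger_gap: 0.554
```

Run:
```python
from station import status, snapshot
import cv2
s=snapshot("scene"); c=s["img"][120:320,130:430,::-1]
cv2.imwrite("pics/g1.png",cv2.resize(c,None,fx=2.5,fy=2.5)); print(status.sense()["tcp_pos"])
```

```text
[ 0.42393814 -0.19323152  0.07176161]
```

View pics/g1.png

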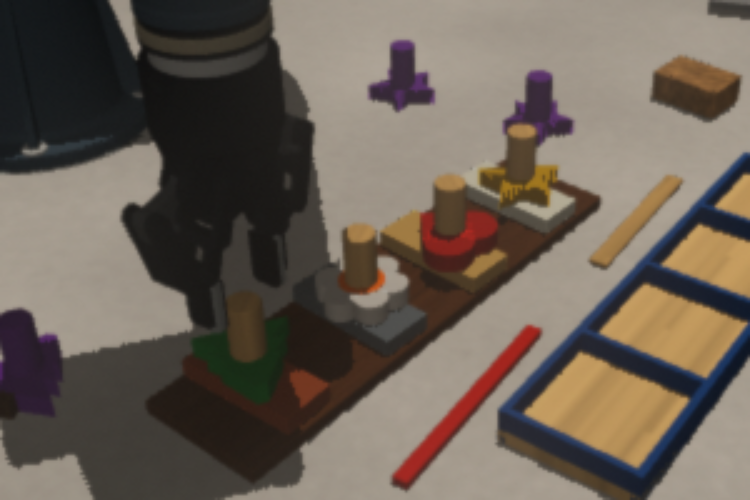

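Run:
```python
from station import snapshot
from h import *
for n in("top","scene"):
    s=snapshot(n); R,t=s["T"][:3,:3],s["T"][:3,3]; K=s["mtx"]
    if n=="scene":
        for p in [(.424,-.217,.055),(.424,-.169,.055),(.4245,-.193,.081),(.4245,-.193,.041)]:
            c=R.T@(np.array(p)-t); u=K[0,0]*c[0]/-c[2]+K[0,2]; v=-K[1,1]*c[1]/-c[2]+K[1,2]; print(p,"crop",(u-130)*2.5,(v-120)*2.5)
    P=world(s); V=s["img"].max(2)
    m=(P[...,2]>.045)&(P[...,2]<.075)&(abs(P[...,0]-.424)<.05)&(abs(P[...,1]+.193)<.06)&(V<60)
    q=P[m]; print(n,len(q))
    for sd in(-1,1):
        k=q[(q[:,1]+.193)*sd>0]
        if len(k): print(sd,k.min(0).round(3),k.max(0).round(3),np.median(k,0).round(3))
```

```text
top 0
(0.424, -0.217, 0.055) crop 220.18843585339468 352.5815398104487
(0.424, -0.169, 0.055) crop 270.89716910337825 311.36431082117883
(0.4245, -0.193, 0.081) crop 242.46164640704507 299.1201703928049
(0.4245, -0.193, 0.041) crop 249.0096473322967 348.76449894566747
scene 35
-1 [ 0.418 -0.205  0.045] [ 0.437 -0.193  0.073] [ 0.421 -0.205  0.058]
1 [ 0.432 -0.193  0.047] [ 0.437 -0.185  0.074] [ 0.436 -0.191  0.061]
```

Run:
```python
from station import snapshot
from h import *
s=snapshot("scene"); P=world(s)
for u,v in [(211,246),(212,249),(214,246),(210,238),(238,230),(237,233),(240,228),(236,222)]: print(u,v,s["img"][v,u],P[v,u].round(3))
c=s["img"][190:290,180:280,::-1]; cv2.imwrite("pics/g2.png",cv2.resize(c,None,fx=6,fy=6,interpolation=cv2.INTER_NEAREST)*1)
im=cv2.imread("pics/g2.png"); cv2.imwrite("pics/g2.png",cv2.convertScaleAbs(im,alpha=2.2,beta=15))
```

```text
211 246 [27 25 23] [ 0.428 -0.23   0.095]
212 249 [28 26 24] [ 0.428 -0.229  0.089]
214 246 [25 24 21] [ 0.431 -0.227  0.094]
210 238 [27 25 23] [ 0.429 -0.23   0.11 ]
238 230 [26 23 22] [ 0.427 -0.169  0.086]
237 233 [41 38 34] [ 0.424 -0.169  0.079]
240 228 [26 24 21] [ 0.433 -0.17   0.093]
236 222 [27 24 22] [ 0.424 -0.169  0.1  ]
```

View pics/g2.png

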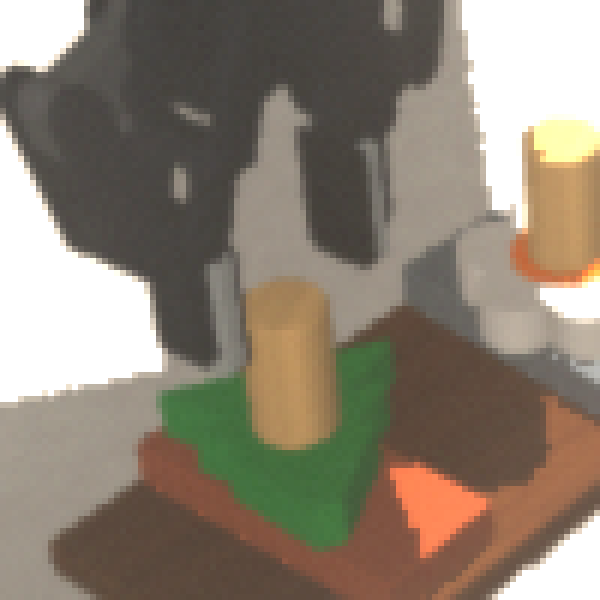

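The picture shows the left fingertip at about (205,365) and the right at (370,265), on either side of the tree's peg. They sit higher than the nominal tip offset predicts, near the peg top. Closing should swing them forward, so I'll close gently here and re-measure.

Request:
move_arm --plan '[[[0, 0, 0, 0, 0, 0.03, 0.45], [0, 0, 0, 0, 0, 0.03, 1], [0, 0, 0, 0, 0, 0.03, 1], [0, 0, 0, 0, 0, 0.03, 1], [0, 0, 0, 0, 0, 0.03, 1], [0, 0, 0, 0, 0, 0.03, 1], [0, 0, 0, 0, 0, 0.03, 1], [0, 0, 0, 0, 0, 0.03, 1]]]' --force 40

```text
t: 5.3
tcp_pos: [0.4245, -0.1928, 0.0696]
tool_rot: [1.0, -0.0, 0.0, 0.0]
force: [0.6, -1.1, 6.1]
finger_gap: 0.249
```

Run:
```python
from station import snapshot,status
from h import *
s=snapshot("scene"); P=world(s)
print(status.sense()["tcp_pos"])
c=s["img"][190:290,180:280,::-1]; cv2.imwrite("pics/g3.png",cv2.convertScaleAbs(cv2.resize(c,None,fx=6,fy=6,interpolation=cv2.INTER_NEAREST),alpha=2.2,beta=15))
```

```text
[ 0.42454223 -0.19277596  0.06960575]
```

View pics/g3.png

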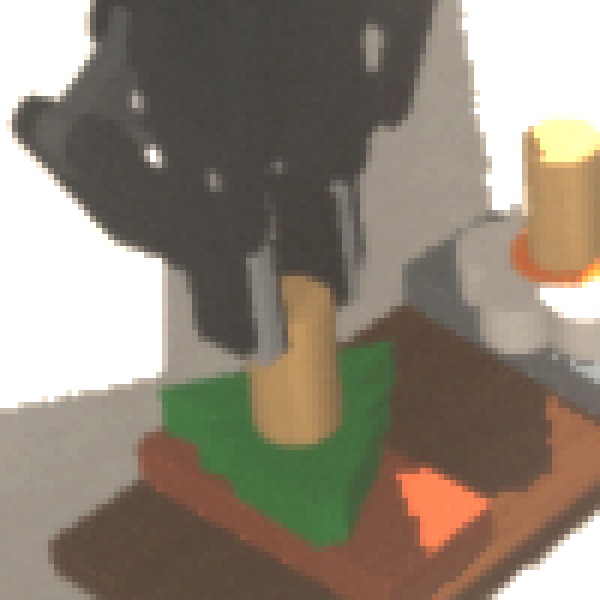

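The fingers hold the peg by roughly its upper half (gap 0.249, about 21 mm), with pad tips near (265,360). That's a fair grip. I'll lift and start across.

Request:
move_arm --plan '[[[0, 0, 0, 0, 0, -0.05, 1], [0, 0, 0, 0, 0, -0.2, 1], [0, 0, 0, 0, 0, -0.4, 1], [0, 0, 0, 0, 0, -0.6, 1], [0, 0, 0, 0, 0, -0.75, 1], [0, 0, 0, 0, 0, -0.8, 1], [0, 0, 0, 0.1, -0.15, -0.8, 1], [0, 0, 0, 0.2, -0.3, -0.8, 1]]]' --force 50

```text
t: 6.35
tcp_pos: [0.4439, -0.162, 0.1488]
tool_rot: [1.0, -0.001, -0.001, -0.0]
force: [-0.2, -0.1, -1.0]
finger_gap: 0.245
```

Run:
```python
from station import snapshot,status
from h import *
s=snapshot("scene"); print(status.sense()["tcp_pos"])
c=s["img"][130:290,160:400,::-1]; cv2.imwrite("pics/g4.png",cv2.convertScaleAbs(cv2.resize(c,None,fx=3,fy=3,interpolation=cv2.INTER_NEAREST),alpha=1.8,beta=15))
```

```text
[ 0.44466665 -0.16041324  0.14879736]
```

View pics/g4.png

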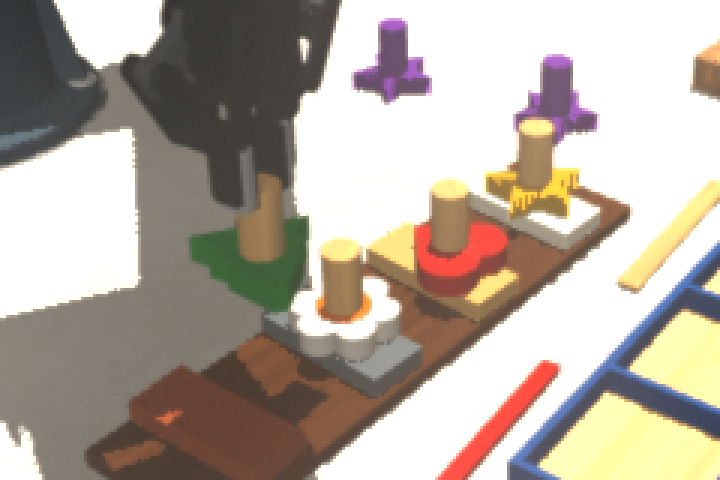

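Held level: the tree hangs at (260,250), clear of the board. Now across to its bay.

Request:
move_arm --plan '[[[0, 0, 0, 0.15, -0.25, 0, 1], [0, 0, 0, 0.25, -0.45, 0, 1], [0, 0, 0, 0.4, -0.65, 0, 1], [0, 0, 0, 0.5, -0.85, 0, 1], [0, 0, 0, 0.57, -0.95, 0, 1], [0, 0, 0, 0.6, -1, 0, 1], [0, 0, 0, 0.6, -1, 0, 1], [0, 0, 0, 0.6, -1, 0, 1]]]'

```text
t: 7.4
tcp_pos: [0.504, -0.0631, 0.1492]
tool_rot: [1.0, -0.0, -0.0, 0.0]
force: [0.6, -0.8, -0.6]
finger_gap: 0.248
```

Request:
move_arm --plan '[[[0, 0, 0, 0.15, -0.25, 0, 1], [0, 0, 0, 0.25, -0.45, 0, 1], [0, 0, 0, 0.4, -0.65, 0, 1], [0, 0, 0, 0.5, -0.85, 0, 1], [0, 0, 0, 0.57, -0.95, 0, 1], [0, 0, 0, 0.6, -1, 0, 1], [0, 0, 0, 0.6, -1, 0, 1], [0, 0, 0, 0.6, -1, 0, 1]]]'

```text
t: 8.4
tcp_pos: [0.564, 0.0368, 0.1493]
tool_rot: [1.0, -0.0, -0.0, 0.0]
force: [-0.2, 0.1, 0.2]
finger_gap: 0.245
```

Request:
move_arm --plan '[[[0, 0, 0, 0.15, -0.25, 0, 1], [0, 0, 0, 0.25, -0.45, 0, 1], [0, 0, 0, 0.4, -0.65, 0, 1], [0, 0, 0, 0.5, -0.85, 0, 1], [0, 0, 0, 0.57, -0.95, 0, 1], [0, 0, 0, 0.6, -1, 0, 1], [0, 0, 0, 0.6, -1, 0, 1], [0, 0, 0, 0.6, -1, 0, 1]]]'

```text
t: 9.4
tcp_pos: [0.6239, 0.1369, 0.1492]
tool_rot: [1.0, -0.0, -0.0, 0.0]
force: [0.0, 0.6, -0.9]
finger_gap: 0.247
```

Request:
move_arm --plan '[[[0, 0, 0, 0.1, -0.25, 0, 1], [0, 0, 0, 0.2, -0.45, 0, 1], [0, 0, 0, 0.21, -0.53, 0.15, 1], [0, 0, 0, 0.21, -0.53, 0.4, 1], [0, 0, 0, 0.21, -0.53, 0.65, 1], [0, 0, 0, 0.21, -0.53, 0.82, 1], [0, 0, 0, 0.21, -0.53, 0.88, 1], [0, 0, 0, 0.21, -0.53, 0.9, 1]]]'

```text
t: 10.4
tcp_pos: [0.6455, 0.1901, 0.0592]
tool_rot: [1.0, -0.0, 0.0, 0.0]
force: [0.6, 0.4, -0.5]
finger_gap: 0.243
```

Request:
move_arm --plan '[[[0, 0, 0, 0, 0, 0.03, 1], [0, 0, 0, 0, 0, 0.05, 1], [0, 0, 0, 0, 0, 0.06, 1], [0, 0, 0, 0, 0, 0.06, 1], [0, 0, 0, 0, 0, 0.06, 0.45], [0, 0, 0, 0, 0, 0.06, 0.45], [0, 0, 0, 0, 0, 0.06, 0.45], [0, 0, 0, 0, 0, -0.1, 0.45]]]'

```text
t: 11.4
tcp_pos: [0.644, 0.1903, 0.0683]
tool_rot: [1.0, -0.0, -0.002, 0.0]
force: [0.4, -0.2, 0.2]
finger_gap: 0.55
```

Run:
```python
from station import snapshot,status
from h import *
s=snapshot("scene"); print(status.sense()["tcp_pos"])
c=s["img"][100:300,280:520,::-1]; cv2.imwrite("pics/g5.png",cv2.resize(c,None,fx=3,fy=3))
pegs(s,[(.55,.72),(-.2,.3)],.055,.075)
```

```text
[0.64639481 0.19063126 0.07175624]
px [445. 185.] n 75 med [0.6508 0.1804 0.0616] mid [0.6474 0.1873 0.0608] ext [0.0223 0.0238 0.0115]
```

View pics/g5.png

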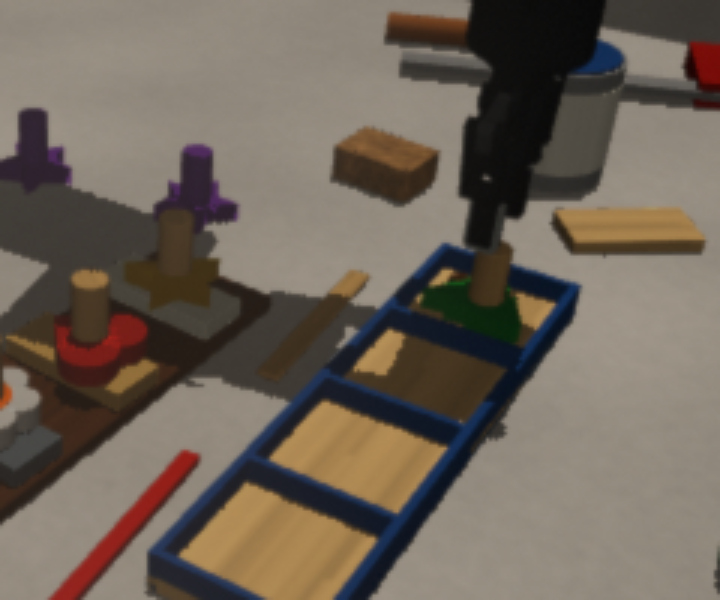

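The tree lies flat in the left bay at (490,290), released. Next, the flower.

Request:
move_arm --plan '[[[0, 0, 0, 0, 0, -0.4, 0.45], [0, 0, 0, 0, 0, -0.7, 0.45], [0, 0, 0, -0.1, 0.15, -0.8, 0.45], [0, 0, 0, -0.25, 0.35, -0.8, 0.45], [0, 0, 0, -0.4, 0.6, -0.8, 0.45], [0, 0, 0, -0.55, 0.8, -0.8, 0.45], [0, 0, 0, -0.65, 0.95, -0.8, 0.45], [0, 0, 0, -0.7, 1, -0.8, 0.45]]]'

```text
t: 12.45
tcp_pos: [0.5744, 0.0893, 0.1491]
tool_rot: [1.0, -0.001, -0.0, -0.0]
force: [0.8, 0.6, -0.0]
finger_gap: 0.548
```

Request:
move_arm --plan '[[[0, 0, 0, -0.15, 0.25, 0, 0.45], [0, 0, 0, -0.3, 0.45, 0, 0.45], [0, 0, 0, -0.45, 0.65, 0, 0.45], [0, 0, 0, -0.6, 0.85, 0, 0.45], [0, 0, 0, -0.65, 0.95, 0, 0.45], [0, 0, 0, -0.7, 1, 0, 0.45], [0, 0, 0, -0.7, 1, 0, 0.45], [0, 0, 0, -0.7, 1, 0, 0.45]]]'

```text
t: 13.45
tcp_pos: [0.5058, -0.0092, 0.1493]
tool_rot: [1.0, 0.0, 0.0, -0.0]
force: [0.8, 0.3, 0.9]
finger_gap: 0.554
```

Request:
move_arm --plan '[[[0, 0, 0, -0.2, 0.3, 0, 0.45], [0, 0, 0, -0.45, 0.6, 0, 0.45], [0, 0, 0, -0.62, 0.8, 0, 0.45], [0, 0, 0, -0.66, 0.85, 0.05, 0.45], [0, 0, 0, -0.66, 0.85, 0.3, 0.45], [0, 0, 0, -0.66, 0.85, 0.6, 0.45], [0, 0, 0, -0.66, 0.85, 0.82, 0.45], [0, 0, 0, -0.66, 0.85, 0.85, 0.45]]]'

```text
t: 14.45
tcp_pos: [0.4392, -0.0936, 0.0629]
tool_rot: [1.0, 0.0, -0.001, -0.001]
force: [-0.2, 0.1, 0.3]
finger_gap: 0.551
```

Request:
move_arm --plan '[[[0, 0, 0, 0, 0, 0, 0.45], [0, 0, 0, 0, 0, 0, 1], [0, 0, 0, 0, 0, 0, 1], [0, 0, 0, 0, 0, 0, 1], [0, 0, 0, 0, 0, 0, 1], [0, 0, 0, 0, 0, 0, 1], [0, 0, 0, 0, 0, 0, 1], [0, 0, 0, 0, 0, 0, 1]]]'

```text
t: 15.45
tcp_pos: [0.44, -0.0948, 0.0653]
tool_rot: [1.0, -0.0, 0.001, 0.0]
force: [0.3, 0.3, 6.5]
finger_gap: 0.252
```

Request:
move_arm --plan '[[[0, 0, 0, 0, 0, -0.05, 1], [0, 0, 0, 0, 0, -0.2, 1], [0, 0, 0, 0, 0, -0.45, 1], [0, 0, 0, 0, 0, -0.7, 1], [0, 0, 0, 0.1, -0.1, -0.8, 1], [0, 0, 0, 0.3, -0.3, -0.8, 1], [0, 0, 0, 0.5, -0.5, -0.8, 1], [0, 0, 0, 0.7, -0.7, -0.8, 1]]]'

```text
t: 16.45
tcp_pos: [0.5096, -0.0239, 0.1445]
tool_rot: [1.0, -0.0, -0.0, 0.0]
force: [-0.0, -0.4, -1.0]
finger_gap: 0.255
```

Request:
move_arm --plan '[[[0, 0, 0, 0.2, -0.2, 0, 1], [0, 0, 0, 0.45, -0.4, 0, 1], [0, 0, 0, 0.65, -0.6, 0, 1], [0, 0, 0, 0.85, -0.8, 0, 1], [0, 0, 0, 0.95, -0.9, 0, 1], [0, 0, 0, 1, -0.95, 0, 1], [0, 0, 0, 1, -0.95, 0, 1], [0, 0, 0, 1, -0.95, 0, 1]]]'

```text
t: 17.45
tcp_pos: [0.6086, 0.0698, 0.1442]
tool_rot: [1.0, -0.0, -0.001, 0.0]
force: [-0.6, -0.4, -0.9]
finger_gap: 0.254
```

Request:
move_arm --plan '[[[0, 0, 0, 0.15, -0.15, 0, 1], [0, 0, 0, 0.3, -0.25, 0, 1], [0, 0, 0, 0.31, -0.26, 0.15, 1], [0, 0, 0, 0.31, -0.26, 0.4, 1], [0, 0, 0, 0.31, -0.26, 0.65, 1], [0, 0, 0, 0.31, -0.26, 0.82, 1], [0, 0, 0, 0.31, -0.26, 0.88, 1], [0, 0, 0, 0.31, -0.26, 0.9, 1]]]'

```text
t: 18.45
tcp_pos: [0.6403, 0.0962, 0.0541]
tool_rot: [1.0, -0.0, -0.0, 0.0]
force: [-1.9, 0.4, -0.7]
finger_gap: 0.254
```

Request:
move_arm --plan '[[[0, 0, 0, 0, 0, 0.03, 1], [0, 0, 0, 0, 0, 0.05, 1], [0, 0, 0, 0, 0, 0.06, 1], [0, 0, 0, 0, 0, 0.06, 1], [0, 0, 0, 0, 0, 0.06, 0.45], [0, 0, 0, 0, 0, 0.06, 0.45], [0, 0, 0, 0, 0, 0.06, 0.45], [0, 0, 0, 0, 0, -0.1, 0.45]]]'

```text
t: 19.45
tcp_pos: [0.6391, 0.0964, 0.0634]
tool_rot: [1.0, -0.0, -0.002, -0.0]
force: [0.0, 0.6, 0.5]
finger_gap: 0.548
```

Next, the heart at (0.457, -0.007).

Request:
move_arm --plan '[[[0, 0, 0, 0, 0, -0.4, 0.45], [0, 0, 0, 0, 0, -0.7, 0.45], [0, 0, 0, -0.1, 0.05, -0.85, 0.45], [0, 0, 0, -0.3, 0.15, -0.85, 0.45], [0, 0, 0, -0.5, 0.25, -0.85, 0.45], [0, 0, 0, -0.75, 0.4, -0.85, 0.45], [0, 0, 0, -0.9, 0.5, -0.85, 0.45], [0, 0, 0, -1, 0.55, -0.85, 0.45]]]'

```text
t: 20.45
tcp_pos: [0.5386, 0.0409, 0.1493]
tool_rot: [1.0, -0.001, -0.001, -0.0]
force: [0.5, -0.3, 0.8]
finger_gap: 0.548
```

Run:
```python
from station import snapshot,status
from h import *
s=snapshot("scene"); print(status.sense()["tcp_pos"])
pegs(s,[(.55,.72),(-.2,.3)],.045,.075); pegs(s,[(.4,.5),(-.05,.13)],.07,.09)
cv2.imwrite("pics/g6.png",s["img"][...,::-1])
```

```text
[0.53742087 0.04076827 0.14916021]
px [444. 186.] n 158 med [0.6486 0.1806 0.0603] mid [0.6464 0.1861 0.0556] ext [0.0231 0.0237 0.0207]
px [424. 207.] n 186 med [0.6424 0.089  0.0604] mid [0.6413 0.0944 0.0559] ext [0.0235 0.0233 0.0217]
px [338. 174.] n 108 med [0.467  0.0811 0.0797] mid [0.4647 0.0855 0.0764] ext [0.0235 0.023  0.0122]
px [309. 195.] n 129 med [ 0.4601 -0.013   0.0797] mid [ 0.4582 -0.0089  0.0764] ext [0.0234 0.0244 0.0125]
```

View pics/g6.png

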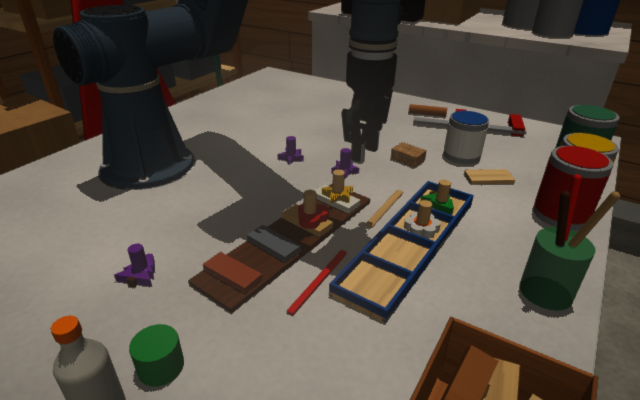

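The tree (440,200) and flower (422,220) stand flat in their bays, and the heart and star are unmoved. Continuing with the heart.

Request:
move_arm --plan '[[[0, 0, 0, -0.3, 0.2, 0, 0.45], [0, 0, 0, -0.6, 0.35, 0, 0.45], [0, 0, 0, -0.78, 0.46, 0, 0.45], [0, 0, 0, -0.81, 0.48, 0.05, 0.45], [0, 0, 0, -0.81, 0.48, 0.3, 0.45], [0, 0, 0, -0.81, 0.48, 0.6, 0.45], [0, 0, 0, -0.81, 0.48, 0.82, 0.45], [0, 0, 0, -0.81, 0.48, 0.85, 0.45]]]'

```text
t: 21.5
tcp_pos: [0.4595, -0.0062, 0.0628]
tool_rot: [1.0, 0.0, -0.001, -0.0]
force: [0.4, 0.0, 0.7]
finger_gap: 0.549
```

Request:
move_arm --plan '[[[0, 0, 0, 0, 0, 0, 0.45], [0, 0, 0, 0, 0, 0, 1], [0, 0, 0, 0, 0, 0, 1], [0, 0, 0, 0, 0, 0, 1], [0, 0, 0, 0, 0, 0, 1], [0, 0, 0, 0, 0, 0, 1], [0, 0, 0, 0, 0, 0, 1], [0, 0, 0, 0, 0, 0, 1]]]'

```text
t: 22.5
tcp_pos: [0.4601, -0.0068, 0.0652]
tool_rot: [1.0, -0.0, 0.001, 0.0]
force: [0.0, -0.8, 6.1]
finger_gap: 0.252
```

Request:
move_arm --plan '[[[0, 0, 0, 0, 0, -0.05, 1], [0, 0, 0, 0, 0, -0.2, 1], [0, 0, 0, 0, 0, -0.45, 1], [0, 0, 0, 0, 0, -0.7, 1], [0, 0, 0, 0.1, 0, -0.8, 1], [0, 0, 0, 0.35, 0, -0.8, 1], [0, 0, 0, 0.6, 0, -0.8, 1], [0, 0, 0, 0.85, 0, -0.8, 1]]]'

```text
t: 23.5
tcp_pos: [0.5445, -0.0064, 0.1444]
tool_rot: [1.0, -0.0, -0.0, -0.0]
force: [0.5, -0.7, -0.3]
finger_gap: 0.254
```

Request:
move_arm --plan '[[[0, 0, 0, 0.25, 0, 0, 1], [0, 0, 0, 0.5, -0.05, 0, 1], [0, 0, 0, 0.75, -0.07, 0, 1], [0, 0, 0, 0.9, -0.07, 0, 1], [0, 0, 0, 0.92, -0.07, 0.15, 1], [0, 0, 0, 0.92, -0.07, 0.4, 1], [0, 0, 0, 0.92, -0.07, 0.6, 1], [0, 0, 0, 0.92, -0.07, 0.7, 1]]]'

```text
t: 24.5
tcp_pos: [0.6338, 0.0007, 0.072]
tool_rot: [1.0, -0.0, -0.003, -0.0]
force: [0.3, -0.0, -0.4]
finger_gap: 0.248
```

Request:
move_arm --plan '[[[0, 0, 0, 0, 0, 0.12, 1], [0, 0, 0, 0, 0, 0.2, 1], [0, 0, 0, 0, 0, 0.24, 1], [0, 0, 0, 0, 0, 0.26, 1], [0, 0, 0, 0, 0, 0.26, 1], [0, 0, 0, 0, 0, 0.26, 0.45], [0, 0, 0, 0, 0, 0.26, 0.45], [0, 0, 0, 0, 0, 0.26, 0.45]]]'

```text
t: 25.5
tcp_pos: [0.6365, 0.0004, 0.0482]
tool_rot: [1.0, -0.0, 0.0, -0.0]
force: [0.5, 0.3, -0.0]
finger_gap: 0.555
```

Heart set down. Next, the star at about (0.465, 0.087).

Request:
move_arm --plan '[[[0, 0, 0, 0, 0, -0.3, 0.45], [0, 0, 0, 0, 0, -0.7, 0.45], [0, 0, 0, 0, 0, -1, 0.45], [0, 0, 0, -0.2, -0.1, -1, 0.45], [0, 0, 0, -0.45, -0.2, -1, 0.45], [0, 0, 0, -0.7, -0.35, -1, 0.45], [0, 0, 0, -0.9, -0.45, -1, 0.45], [0, 0, 0, -1, -0.5, -1, 0.45]]]'

```text
t: 26.5
tcp_pos: [0.5352, 0.051, 0.1483]
tool_rot: [1.0, 0.0, -0.0, -0.0]
force: [0.3, 0.8, 0.4]
finger_gap: 0.549
```

Request:
move_arm --plan '[[[0, 0, 0, -0.3, -0.15, 0, 0.45], [0, 0, 0, -0.6, -0.3, 0, 0.45], [0, 0, 0, -0.7, -0.36, 0, 0.45], [0, 0, 0, -0.71, -0.36, 0.05, 0.45], [0, 0, 0, -0.71, -0.36, 0.3, 0.45], [0, 0, 0, -0.71, -0.36, 0.6, 0.45], [0, 0, 0, -0.71, -0.36, 0.8, 0.45], [0, 0, 0, -0.71, -0.36, 0.84, 0.45]]]'

```text
t: 27.5
tcp_pos: [0.4665, 0.0858, 0.0628]
tool_rot: [1.0, -0.001, -0.0, 0.0]
force: [-1.2, 0.7, 0.1]
finger_gap: 0.551
```

Request:
move_arm --plan '[[[0, 0, 0, 0, 0, 0, 0.45], [0, 0, 0, 0, 0, 0, 1], [0, 0, 0, 0, 0, 0, 1], [0, 0, 0, 0, 0, 0, 1], [0, 0, 0, 0, 0, 0, 1], [0, 0, 0, 0, 0, 0, 1], [0, 0, 0, 0, 0, 0, 1], [0, 0, 0, 0, 0, 0, 1]]]'

```text
t: 28.5
tcp_pos: [0.4663, 0.0864, 0.0652]
tool_rot: [1.0, -0.0, 0.001, 0.0]
force: [0.3, 0.3, 6.0]
finger_gap: 0.253
```

Request:
move_arm --plan '[[[0, 0, 0, 0, 0, -0.05, 1], [0, 0, 0, 0, 0, -0.2, 1], [0, 0, 0, 0, 0, -0.45, 1], [0, 0, 0, 0, 0, -0.7, 1], [0, 0, 0, 0.1, 0.1, -0.8, 1], [0, 0, 0, 0.3, 0.3, -0.8, 1], [0, 0, 0, 0.5, 0.5, -0.8, 1], [0, 0, 0, 0.7, 0.85, -0.8, 1]]]'

```text
t: 29.5
tcp_pos: [0.5352, 0.0015, 0.1443]
tool_rot: [1.0, 0.001, -0.001, -0.0]
force: [-0.4, 0.3, -0.1]
finger_gap: 0.256
```

Request:
move_arm --plan '[[[0, 0, 0, 0.2, 0.2, 0, 1], [0, 0, 0, 0.45, 0.4, 0, 1], [0, 0, 0, 0.7, 0.65, 0, 1], [0, 0, 0, 0.88, 0.85, 0, 1], [0, 0, 0, 0.95, 0.94, 0, 1], [0, 0, 0, 0.96, 0.95, 0, 1], [0, 0, 0, 0.96, 0.95, 0.1, 1], [0, 0, 0, 0.96, 0.95, 0.3, 1]]]'

```text
t: 30.5
tcp_pos: [0.6309, -0.0926, 0.1143]
tool_rot: [1.0, 0.0, 0.0, 0.0]
force: [-0.1, 0.0, -1.1]
finger_gap: 0.247
```

Request:
move_arm --plan '[[[0, 0, 0, 0.02, 0.02, 0.2, 1], [0, 0, 0, 0.02, 0.02, 0.4, 1], [0, 0, 0, 0.02, 0.02, 0.55, 1], [0, 0, 0, 0.02, 0.02, 0.62, 1], [0, 0, 0, 0.02, 0.02, 0.65, 1], [0, 0, 0, 0.02, 0.02, 0.66, 1], [0, 0, 0, 0.02, 0.02, 0.66, 1], [0, 0, 0, 0.02, 0.02, 0.66, 1]]]'

```text
t: 31.5
tcp_pos: [0.6333, -0.0953, 0.0494]
tool_rot: [1.0, -0.0, 0.0, -0.0]
force: [-2.1, 2.6, 5.9]
finger_gap: 0.252
```

Request:
move_arm --plan '[[[0, 0, 0, 0, 0, 0, 0.45], [0, 0, 0, 0, 0, 0, 0.45], [0, 0, 0, 0, 0, 0, 0.45], [0, 0, 0, 0, 0, -0.2, 0.45], [0, 0, 0, 0, 0, -0.5, 0.45], [0, 0, 0, 0, 0, -0.8, 0.45], [0, 0, 0, 0, 0, -1, 0.45], [0, 0, 0, 0, 0, -1, 0.45]]]'

```text
t: 32.5
tcp_pos: [0.635, -0.0962, 0.1515]
tool_rot: [1.0, -0.0, 0.003, 0.001]
force: [-1.2, -0.0, 0.4]
finger_gap: 0.549
```

Request:
move_arm --plan '[[[0, 0, 0, -0.2, 0, 0, 0.45], [0, 0, 0, -0.4, 0.2, 0, 0.45], [0, 0, 0, -0.6, 0.4, 0, 0.45], [0, 0, 0, -0.8, 0.6, 0, 0.45], [0, 0, 0, -0.95, 0.8, 0, 0.45], [0, 0, 0, -1, 0.9, 0, 0.45], [0, 0, 0, -1, 0.9, 0, 0.45], [0, 0, 0, -1, 0.9, 0, 0.45]]]'

```text
t: 33.5
tcp_pos: [0.5337, -0.1851, 0.1482]
tool_rot: [1.0, 0.0, 0.0, -0.0]
force: [-0.2, -0.0, 0.4]
finger_gap: 0.549
```

Run:
```python
from station import snapshot,status
from h import *
C=np.array([.6377,.048]); a=np.array([.0486,.9988]); b=np.array([a[1],-a[0]])
for n in("top","scene"):
    s=snapshot(n); print(n); pegs(s,[(.55,.72),(-.2,.3)],.045,.075)
    P=world(s)
    if n=="top": T=s
for p in [(.6446,.1895),(.640,.0955)]: print((np.array(p)-C)@a,(np.array(p)-C)@b)
c=T["img"][90:190,200:400,::-1]; d=s["img"][150:330,310:500,::-1]
cv2.imwrite("pics/end.png",np.hstack([cv2.resize(c,(500,500*100//200)),cv2.resize(d,(264,250))]))
```

```text
top
px [233. 119.] n 94 med [0.6441 0.1885 0.0652] mid [0.6455 0.1892 0.0585] ext [0.0224 0.0222 0.0253]
px [271. 122.] n 90 med [0.638  0.0971 0.0653] mid [0.6393 0.0965 0.0593] ext [0.0229 0.022  0.0271]
px [311. 125.] n 93 med [0.6314 0.0017 0.0649] mid [6.33e-01 6.00e-04 5.77e-02] ext [0.023  0.0217 0.0245]
px [350. 127.] n 93 med [ 0.6283 -0.0918  0.0652] mid [ 0.6302 -0.0927  0.0579] ext [0.0227 0.0217 0.0255]
scene
px [444. 186.] n 159 med [0.6486 0.1812 0.0591] mid [0.6468 0.1876 0.0558] ext [0.0236 0.0249 0.0213]
px [425. 207.] n 186 med [0.6429 0.0885 0.0607] mid [0.6412 0.0937 0.0558] ext [0.0235 0.0244 0.0212]
px [400. 233.] n 223 med [ 0.636  -0.0077  0.0611] mid [ 0.6342 -0.0016  0.0565] ext [0.0239 0.0257 0.0229]
px [375. 264.] n 264 med [ 0.6338 -0.1017  0.0625] mid [ 0.6315 -0.0964  0.0561] ext [0.0242 0.0253 0.0218]
0.14166554 1.481999999990647e-05
0.04755478 -1.1260000000031254e-05
```

View pics/end.png

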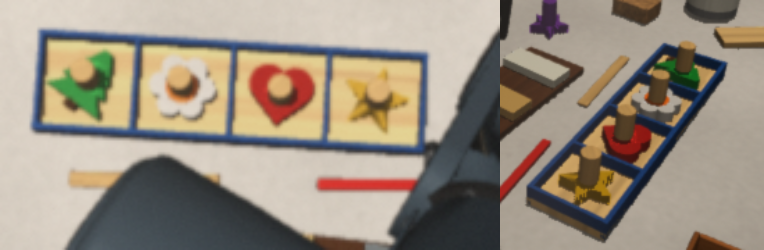

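The end view shows tree, flower, heart and star from left to right, each flat in mid-bay. Pegs are within about 3 mm of the bay centres, and the peg tops are at 0.065 m as expected. The arm is clear, so I'm handing in.

```bash
python3 -c "
from station import manip,status
print(manip.sign_off()); print(status.sense()['t'])"
```

```text
the job is handed in; nothing more can be done
None
the job is handed in; nothing more can be done
```

The job is handed in at about 34 s of robot time. The board read star, heart, flower, tree from left to right, and the tray now reads tree, flower, heart, star. I set each piece down, let it go and moved the gripper clear.

- **Placement:** both cameras put every peg within about 3 mm of its bay centre.
- **Flatness:** the top camera read peg tops at about 0.065 m, as expected for pieces lying flat on the tray floor.
- **Release:** the gripper ended open at (0.53, -0.19, 0.15), away from the pieces. The purple look-alikes were never touched.
- **Disagreements:**
  - The fingertips looked 15–20 mm higher in the pictures than the stated tip offset implies. I gripped the last three pegs about 5 mm lower than the first and placed them by relative height. All four grips held.
  - The scene camera's median height for the peg-top pixels was about 4 mm lower than the top camera's, because that camera also sees the sides of the pegs.
- **Forces:** the highest wrist force seen at the end of a move was about 7 N.

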